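Feel along the clutch cover's sealing rim and show the nick

TASK

Check the sealing rim of the clutch cover in the sprung cradle by touch: with the gripper closed, set the fingertips on the green dot and run them lightly along the rim, over the three blue dots in turn, to the red dot that marks the nick. The program finishes there, with the fingertips still resting lightly on the red dot to show the place. Press only gently so that the cradle never sinks near its bottom, lift nothing, and leave the other parts in and around the cover where they are.

Things in the scene. Friction and masses are not known exactly. Their poses are not given: they have to be found in the camera images.
- cover: Aluminium clutch cover like a shallow oval tray, open side up, 236 mm (y) x 126 mm (x) x 24 mm high, 0.6 kg, loose. Flat sealing rim on top, 16 mm wide; centre line: straights x = -55 and +55 mm (|y| < 55), half circles of radius 55 mm about (0, +-55). Inner floor 19 mm below the rim. Any yaw. The trace runs in +y along x = -55, then round the +y half circle. Origin: centre of underside.
- dot1: Green paint dot on the cover's rim, a low dome 16 mm across at its foot, 10 mm across at its flat top, which stands 1.5 mm above the rim. The start of the trace. At (-55, -51) mm in the cover's frame. Origin: its centre, level with the rim's top face (72 mm above the table at the start).
- dot2: Blue paint dot on the cover's rim, a low dome 16 mm across at its foot, 10 mm across at its flat top, which stands 1.5 mm above the rim. Second dot, 68 mm along the rim from the green one, at (-55, 17) mm. Origin: its centre, level with the rim's top face (72 mm above the table at the start).
- dot3: Blue paint dot on the cover's rim, a low dome 16 mm across at its foot, 10 mm across at its flat top, which stands 1.5 mm above the rim. Third dot, 68 mm further along the rim, at (-47, 84) mm. Origin: its centre, level with the rim's top face (72 mm above the table at the start).
- dot4: Blue paint dot on the cover's rim, a low dome 16 mm across at its foot, 10 mm across at its flat top, which stands 1.5 mm above the rim. Fourth dot, 68 mm further round the half circle, at (11, 109) mm. Origin: its centre, level with the rim's top face (72 mm above the table at the start).
- dot5: Red paint dot on the cover's rim, a low dome 16 mm across at its foot, 10 mm across at its flat top, which stands 1.5 mm above the rim. Marks the nick, the end of the trace, 68 mm further, at (55, 62) mm. Origin: its centre, level with the rim's top face (72 mm above the table at the start).
- rim12 (a point): Point on the centre line of the rim's top face, halfway along the rim between dot1 and dot2, 34 mm from each (no mark on it).
- rim23 (a point): Point on the centre line of the rim's top face, halfway along the rim between dot2 and dot3, 34 mm from each (no mark on it).
- rim34 (a point): Point on the centre line of the rim's top face, halfway along the rim between dot3 and dot4, 34 mm from each (no mark on it).
- rim45 (a point): Point on the centre line of the rim's top face, halfway along the rim between dot4 and dot5, 34 mm from each (no mark on it).
- nest (a joint): How far the sprung plate of the cradle, with the cover on it, has sunk (m): 0 at rest on its upper stop, bottoms at 0.015. It moves straight down. It starts to sink at roughly 2 to 5 N and then needs 0.6 N per mm more; 3 mm is a good light press, beyond 12 mm is too hard. It springs back.
- cradle: Base of the sprung cradle, fixed: plywood 164 (x) x 272 (y) x 12 mm, with four springs under a grey plate of the same outline, plate top 48 mm above the table (the cover lies on it, rim 72 mm above the table). Six steel pegs 12 mm high round the cover, lower than its rim. Origin: centre of the board's underside; axes as the cover's.
- bearing: Loose bystander, leave it alone. Steel ring 36 mm across, 14 mm high, lying inside the cover, below the rim. Origin: centre of its underside.
- bush: Loose bystander, leave it alone. Brass cylinder 22 mm across, 40 mm high, standing inside the cover on its centre line, so its top is 21 mm above the rim. Origin: centre of its underside.
- sprocket: Loose bystander, leave it alone. Dark steel toothed disc 156 mm across, 6 mm thick with a hub 18 mm high, lying at the right. Origin: centre of its underside.
- tin: Loose bystander, leave it alone. Green can 66 mm across, 90 mm high, at the left. Origin: centre of its underside.
- wrench: Loose bystander, leave it alone. Steel open-ended wrench lying flat at the right near the robot. Origin: its middle, underside.
- barrel: Loose bystander, leave it alone. Finned engine cylinder, 84 mm across, 70 mm high, standing at the left. Origin: centre of its underside.
- piston: Loose bystander, leave it alone. Aluminium piston 58 mm across, 54 mm high, standing at the right. Origin: centre of its underside.
Not all that is in view belongs to the job. Of the things like the cover, leave any that is purple or turquoise; of the rest the larger one is meant.

How it is judged (in metres and radians):
On the way, in this order (a step that is already met when the one before it is completed fails the run):
1. the fingertips touch the green dot (contact force between the fingers and dot1 above 0.3 N), for 0.05 s.
2. the fingertips touch the cover about halfway (within 20 mm) between the green dot and the first blue dot (contact force between the fingers and cover above 0.3 N and horizontal distance between the grasp point and rim12 below 0.02 m), for 0.05 s.
3. the fingertips touch the first blue dot (contact force between the fingers and dot2 above 0.3 N), for 0.05 s.
4. the fingertips touch the cover about halfway (within 20 mm) between the first blue dot and the second blue dot (contact force between the fingers and cover above 0.3 N and horizontal distance between the grasp point and rim23 below 0.02 m), for 0.05 s.
5. the fingertips touch the second blue dot (contact force between the fingers and dot3 above 0.3 N), for 0.05 s.
6. the fingertips touch the cover about halfway (within 20 mm) between the second blue dot and the third blue dot (contact force between the fingers and cover above 0.3 N and horizontal distance between the grasp point and rim34 below 0.02 m), for 0.05 s.
7. the fingertips touch the third blue dot (contact force between the fingers and dot4 above 0.3 N), for 0.05 s.
8. the fingertips touch the cover about halfway (within 20 mm) between the third blue dot and the red dot (contact force between the fingers and cover above 0.3 N and horizontal distance between the grasp point and rim45 below 0.02 m), for 0.05 s.
9. the fingertips touch the red dot (contact force between the fingers and dot5 above 0.3 N), for 0.05 s.
At the end, for the whole second after the job is handed in: The fingertips rest on the red dot (more than 0.3 N, grasp point within 30 mm of it horizontally), the cradle sunk less than 12 mm; the cover still lies flat and seated in the cradle, at rest, and every other part is within 20 mm of where it began (contact force between the fingers and dot5 above 0.3 N and horizontal distance between the grasp point and dot5 below 0.03 m and value of joint nest below 0.012 m and angle between cover's own z axis and vertical below 0.06 rad and linear speed of cover below 0.03 m/s and z of cover in the frame of cradle below 0.052 m and distance of each of bearing, bush, sprocket, tin, wrench, barrel, piston from where it was at the start of the episode below 0.02 m); the arm keeps its last pose, push and grip.
It fails at once if the cover is pressed too hard (the cradle sinks more than 12 mm, about 11 N) (value of joint nest above 0.012 m).
It fails at once if the cover is lifted more than 6 mm off the cradle plate, or tipped (z of cover in the frame of cradle above 0.054 m or angle between cover's own z axis and vertical above 0.1 rad).
It fails at once if another part is displaced or lifted by more than 20 mm (distance of any of bearing, bush, sprocket, tin, wrench, barrel, piston from where it was at the start of the episode above 0.02 m).
It also fails if it takes over 48 s, if anything falls off the work surface, if the arm or the gripper's body presses on something with over 40 N, if the wrist force passes 120 N, or if a joint passes its speed limit or range.

ROBOT

A 7-joint arm with a two-finger parallel gripper is mounted at the origin on the work surface. World frame = base frame: x ahead of the robot, y to its left, z up, the work surface at z = 0. Lengths are in mm, angles in degrees, forces in N, time in s.
With the tool pointing down it reaches from about 425 to 950 mm from the base axis. Payload 16.7 kg.
Tool frame: the origin (TCP) lies midway between the tips of the shut fingers; the grasp point (between the pads) lies 19 mm behind it; x points along the fingers, y is the direction in which the jaws open and shut, and the axes are right-handed (so a half turn about x gives the same grasp; the last joint's range is limited). The gripper opens to 94 mm and grips with 3 to 60 N. Pads are 16 mm wide; open, the fingers measure 119 mm over their backs; the gripper's body (75 mm by 177 mm) begins 78 mm behind the grasp point.
Start: joints at [61.106, 24.414, 4.234, 92.017, -1.954, 63.644, -3.845], TCP at [234.464, -632.93, 205.467] pointing down, gripper open.
Joint ranges: [-163.25, 163.25], [-28.42, 122.38], [-70.27, 78.77], [12.13, 141.07], [-58.53, 238.53], [9.26, 117.41], [-156.51, 156.51]. Speed limits (degrees/s): [108.29, 108.29, 136.94, 136.94, 172.46, 172.46, 172.46].

INTERFACE

Orientations are given as a 3x3 rotation matrix whose columns are the frame's x, y, z axes.
In Python, from cell import manip gives the robot as it stands.
- The arm moves only by the tool arm_command, never from a script. Its argument "targets" is a list of rows, each a list of 3 entries, a list of its own where there are three numbers: the gripper's target within -1 to 1 (shut at 1, half-way at 0, fully open at -1), then the shift along the tool's x, y, z normalised to -1 to 1, where 1 is 0.2 m, then the turn, a rotation vector about the tool's x, y, z normalised to -1 to 1, where 1 is 2 pi rad. In form: [[hand, [dx, dy, dz], [wx, wy, wz]], ...]. A call has 1 to 12 rows; each row is the pose to reach, as a shift and turn from the pose commanded when the call began, along the tool's axes at that moment, turning the shorter way round; what a row does not reach only later rows make up. A row lasts 1/10 s, in which the tool goes at most 50 mm and 8.59 degrees, less where a joint would pass 70% of its speed; a pose out of reach is approached as far as the arm can. A call with a number of a shift or a turn outside -1 to 1 is refused whole. A call with a gripper value outside its range is refused whole. The fingers move at their own pace and stop on an object; "newtons" is the grip in N (left out, the last holds). Time passes only in rows, so rows that repeat a pose let the fingers close. It gives the time, the measured TCP pose, the force and the opening at its end, in the units of the state.
- manip.state(): the state, without advancing time (a new reading comes with each control period).
- manip.read_camera(name): name is "scene" or "top" or "wrist"; returns the picture (480x640x3 uint8, red, green, blue); there is no depth.
- manip.camera_model(name): a dict with "fx", "fy", "cx", "cy" (pixels), "xyz" and "orientation" of the camera in the world; the wrist camera has in their place "tool_from_camera" (4x4, takes a point from camera to tool coordinates, whose origin is the TCP and whose axes are the tool frame's). Camera axes: x right, y up, looking along -z (the intrinsics and any distortion apply to the point x, -y, -z); pixel columns grow to the right and rows downward; lengths in mm; the calibration is good to about 2 mm. The wrist camera is an equidistant fisheye: a pixel r from the principal point sees the ray r / f radians off the axis. A picture is of the moment at which its call begins: read the wrist's pose just before it. camera_model takes no time and is no camera call.
- manip.hand_in(): hands the job in, once; it reports no verdict.
The state is a dict: "time_s": time; "qpos": joint angles; "qd": joint speeds; "tau": joint torques, N m; "position": TCP position; "orientation": TCP orientation; "contact_force": force on the tool from outside, world axes, zero at the start; "wrist_torque": the same for the moment, N m; "opening": finger opening in mm.
Only numpy, scipy, OpenCV 4.12 (cv2) and the standard library are available. Lean on these libraries where they do the work, as an engineer would, in place of code of your own. Each camera call takes 0.05 s, during which the arm holds its last target. There are 200 camera calls.

## Working session

There is one attempt and no reset: what is moved stays moved. The work goes in short steps, Python scripts to look and compute and a tool call to move; the robot and the scene stay as the last step left them, time stands still between calls to the robot, and variables do not carry over. Pictures are saved under pics/ and viewed, about 8 in all and at most 12, crops included, and the job is handed in when it is done.

Besides the shell and the picture viewer there is one more tool, called after ">>>" by a JSON object that holds its "api" and its "payload". arm_command: Moves the arm, as the interface text tells. Its arguments: {"type":"object","properties":{"targets":{"type":"array","items":{"type":"array"}},"newtons":{"type":"number"}},"required":["targets"]}

```bash
mkdir -p pics; ls; python3 - <<'E'
from cell import manip
import cv2
for n in ("top","scene"):
    im=manip.read_camera(n); cv2.imwrite(f"pics/{n}0.png",im[:,:,::-1]); print(manip.camera_model(n))
print(manip.camera_model("wrist")); print(manip.state())
E
```

```text
pics
{'fx': 549.0470227680551, 'fy': 549.0470227680551, 'cx': 318.52790760958607, 'cy': 244.7813849273643, 'xyz': array([ 201.27380362,  -49.24495857, 1460.44583967]), 'orientation': array([[-0.04907791,  0.97655994, -0.20957586],
       [-0.99879267, -0.04843365,  0.00820848],
       [-0.00213445,  0.20972569,  0.97775793]])}
{'fx': 562.0096747982474, 'fy': 562.0096747982474, 'cx': 315.1610884275573, 'cy': 235.61670350273505, 'xyz': array([1447.77458046,   64.21575531, 1108.93348269]), 'orientation': array([[-0.12782558, -0.71944737,  0.68268302],
       [ 0.99175483, -0.0990429 ,  0.08131955],
       [ 0.00910977,  0.6874489 ,  0.72617561]])}
{'fx': 371.64829954431775, 'fy': 371.64829954431775, 'cx': 315.12341910677964, 'cy': 236.23353839134998, 'tool_from_camera': array([[-6.68315876e-05,  2.36869168e-01, -9.71541555e-01,
        -1.79552039e+02],
       [ 9.99999870e-01, -4.75460792e-04, -1.84710145e-04,
        -1.16506054e+00],
       [-5.05682056e-04, -9.71541441e-01, -2.36869105e-01,
        -6.85449246e+01],
       [ 0.00000000e+00,  0.00000000e+00,  0.00000000e+00,
         1.00000000e+00]])}
{'time_s': 0.1, 'qpos': array([61.10538735, 24.44520954,  4.23103378, 92.04683104, -1.95371348,
       63.64451144, -3.84386214]), 'qd': array([ 0.05527544, -0.1561889 ,  0.09521269, -0.07371003, -0.05244808,
       -0.06378411,  0.0381005 ]), 'tau': array([ 8.94609606e-03, -9.37466168e+01,  3.67803119e+00, -4.55041873e+01,
       -4.84549999e-02,  1.67712820e-02,  1.19921870e-04]), 'position': array([ 234.3455532 , -632.60211249,  204.8688356 ]), 'orientation': array([[-4.60153984e-04,  3.47397474e-01, -9.37717859e-01],
       [ 1.02588234e-03, -9.37717301e-01, -3.47397770e-01],
       [-9.99999368e-01, -1.12184466e-03,  7.51054184e-05]]), 'contact_force': array([-0.08202007,  0.13307808,  0.59074612]), 'wrist_torque': array([ 0.0150505 ,  0.00421861, -0.02151222]), 'opening': 93.96996939708912}
```

View pics/top0.png

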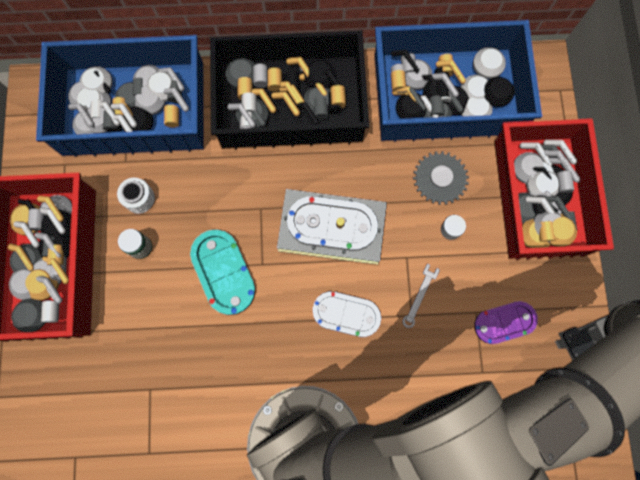

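Four things look like the cover. The turquoise one at (223,272) and the purple one at (505,322) are excluded, and the small silver one at (347,313) is a decoy. The large silver one at (333,222) on the grey plate is the target. I'll check it in an enlarged crop.

```bash
python3 - <<'E'
import cv2
im=cv2.imread("pics/top0.png")[180:270,270:395]
cv2.imwrite("pics/crop0.png",cv2.resize(im,None,fx=6,fy=6,interpolation=cv2.INTER_CUBIC))
E
```

```text
(no output)
```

View pics/crop0.png

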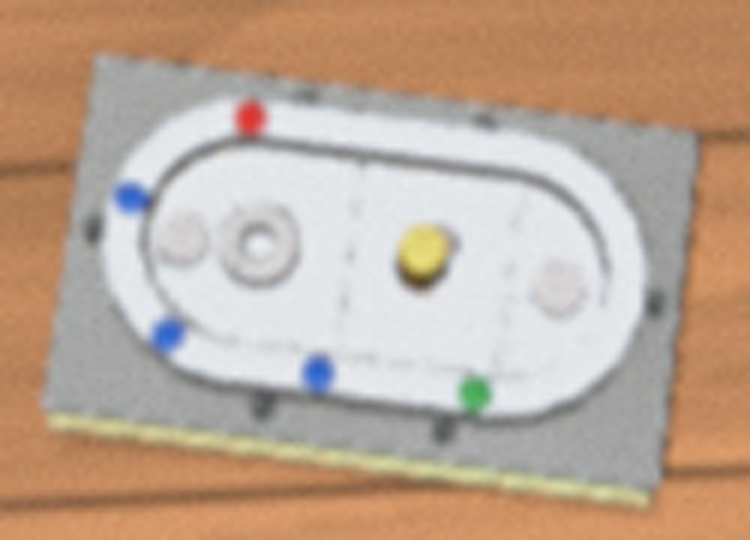

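The crop shows the silver cover in the cradle, with green at (475,394), blue at (318,373), (168,334) and (130,197), red at (251,118), the bush at (425,250) and the bearing at (258,245).

```bash
cat > h.py <<'E'
import numpy as np, cv2
from cell import manip
D=np.array([[-55,-51],[-55,17],[-47,84],[11,109],[55,62]],float)
def fit(W):  # D -> world xy rigid
    mc,mw=D.mean(0),W.mean(0); H=(D-mc).T@(W-mw); U,_,V=np.linalg.svd(H)
    R=V.T@np.diag([1,np.linalg.det(V.T@U.T)])@U.T
    t=mw-R@mc; return R,t,W-(D@R.T+t)
def ray(name,u,v,z):
    m=manip.camera_model(name)
    d=np.array([(u-m['cx'])/m['fx'],-(v-m['cy'])/m['fy'],-1.]); d=m['orientation']@d
    return (m['xyz']+d*(z-m['xyz'][2])/d[2])[:2]
E
python3 - <<'E'
from h import *
P=np.array([[475,394],[318,373],[168,334],[130,197],[251,118]])
P=(P+.5)/6-.5+[270,180]
W=np.array([ray("top",u,v,73) for u,v in P]); R,t,e=fit(W)
print(W.round(1),R,t,e.round(1),np.degrees(np.arctan2(R[1,0],R[0,0])))
np.savez("fit.npz",R=R,t=t); print((D@R.T+t).round(1))
E
```

```text
[[ 493.6 -138.8]
 [ 506.2  -71.8]
 [ 526.6   -7.9]
 [ 588.8    6.2]
 [ 622.   -48.2]] [[ 0.98228337  0.18740168]
 [-0.18740168  0.98228337]] [557.00608935 -98.92594944] [[ 0.1 -0.1]
 [-0.   0.2]
 [ 0.  -0.3]
 [ 0.5  0.1]
 [-0.7  0.1]] -10.80118804512853
[[ 493.4 -138.7]
 [ 506.2  -71.9]
 [ 526.6   -7.6]
 [ 588.2    6.1]
 [ 622.7  -48.3]]
```

>>> {"api": "arm_command", "payload": {"targets": [[1,[0,-0.12,-0.13],[0,0,0]],[1,[0,-0.28,-0.3],[0,0,0]],[1,[0,-0.44,-0.48],[0,0,0]],[1,[0,-0.6,-0.66],[0,0,0]],[1,[0,-0.75,-0.83],[0,0,0]],[1,[0,-0.87,-0.95],[0,0,0]],[1,[0,-0.92,-1],[0,0,0]],[1,[0,-0.92,-1],[0,0,0]]], "newtons": 20}}

```text
time_s: 0.9
position: [359.0, -389.5, 205.5]
orientation: [[0.0, 0.35, -0.937], [0.0, -0.937, -0.35], [-1.0, -0.0, -0.0]]
contact_force: [-1.0, -0.6, 0.0]
opening: 33.5
```

```bash
cat >> h.py <<'E'
def to(world):  # local shift (units) from present measured pose
    s=manip.state(); return s['orientation'].T@(np.asarray(world,float)-s['position'])/200
E
python3 - <<'E'
from h import *
s=manip.state(); print(s['time_s'],s['position'],s['qpos'].round(1),s['opening'],s['contact_force']); print(s['orientation'].round(4)); print(to([493.4,-138.7,150]).round(4))
E
```

```text
0.9 [ 358.97334232 -389.46027746  205.54544613] [ 42.7  11.   -2.7 110.4   0.6  58.6 -29.7] 33.49622448085678 [-1.00530891 -0.57465948  0.03416219]
[[ 2.000e-04  3.499e-01 -9.368e-01]
 [ 3.000e-04 -9.368e-01 -3.499e-01]
 [-1.000e+00 -2.000e-04 -3.000e-04]]
[ 0.2782 -0.9393 -1.0683]
```

>>> {"api": "arm_command", "payload": {"targets": [[1,[0.02,-0.12,-0.13],[0,0,0]],[1,[0.05,-0.28,-0.3],[0,0,0]],[1,[0.1,-0.44,-0.48],[0,0,0]],[1,[0.15,-0.6,-0.66],[0,0,0]],[1,[0.2,-0.75,-0.83],[0,0,0]],[1,[0.25,-0.87,-0.95],[0,0,0]],[1,[0.278,-0.92,-1],[0,0,0]],[1,[0.278,-0.939,-1],[0,0,0]],[1,[0.278,-0.939,-1],[0,0,0]]]}}

```text
time_s: 1.8
position: [479.9, -146.6, 149.8]
orientation: [[-0.001, 0.346, -0.938], [-0.0, -0.938, -0.346], [-1.0, -0.0, 0.001]]
contact_force: [0.3, 0.3, -0.0]
opening: 0.3
```

```bash
python3 - <<'E'
from h import *
s=manip.state(); im=manip.read_camera("wrist"); cv2.imwrite("pics/w0.png",im[:,:,::-1]); np.savez("w0.npz",p=s['position'],R=s['orientation'])
print(s['time_s'],s['position'],s['qpos'].round(1),s['opening'],s['contact_force']); print(to([493.4,-138.7,150]).round(4))
E
```

```text
1.8 [ 479.93826964 -146.56009388  149.77972529] [ 21.7  12.6 -13.7 116.4   3.8  51.4 -63.8] 0.3147737839775163 [ 0.33962424  0.32087457 -0.00121642]
[ 0.0001 -0.0159 -0.0774]
```

View pics/w0.png

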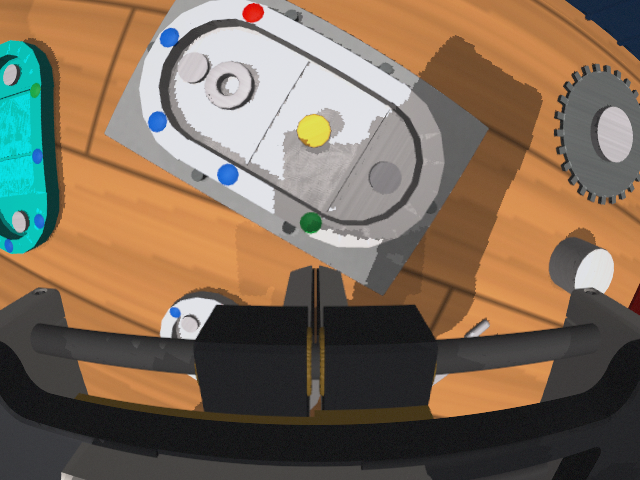

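The wrist view shows the shut fingers near (316,290). Green is at (311,223), blue at (228,175), (157,122) and (170,38), and red at (253,13). I'll compare these with the top-camera fit.

```bash
python3 - <<'E'
from h import *
P=np.array([[311,223],[228,175],[157,122],[170,38],[253,13]],float)
m=manip.camera_model("wrist"); w=np.load("w0.npz"); T=m['tool_from_camera']
W=[]
for u,v in P:
    a=np.array([u-m['cx'],v-m['cy']])/m['fx']; r=np.hypot(*a)
    d=np.array([a[0]/r*np.sin(r),-a[1]/r*np.sin(r),-np.cos(r)])
    d=w['R']@T[:3,:3]@d; o=w['p']+w['R']@T[:3,3]
    W.append((o+d*(73-o[2])/d[2])[:2])
W=np.array(W);R,t,e=fit(W);print(W.round(1),e.round(1),R,t);print((D@R.T+t).round(1))
f=np.load("fit.npz"); print((D@f['R'].T+f['t']).round(1))
E
```

```text
[[ 493.2 -137.4]
 [ 505.4  -70.8]
 [ 525.3   -6.7]
 [ 587.3    6.4]
 [ 621.   -46.8]] [[ 0.5  0.4]
 [ 0.2  0.2]
 [-0.2 -0. ]
 [ 0.2 -0.8]
 [-0.7  0.3]] [[ 0.98279424  0.18470379]
 [-0.18470379  0.98279424]] [556.16460436 -97.85082971]
[[ 492.7 -137.8]
 [ 505.3  -71. ]
 [ 525.5   -6.6]
 [ 587.1    7.2]
 [ 621.7  -47.1]]
[[ 493.4 -138.7]
 [ 506.2  -71.9]
 [ 526.6   -7.6]
 [ 588.2    6.1]
 [ 622.7  -48.3]]
```

The two fits agree to about 1 mm, so I'll use their mean. First I'll move above green and down to z≈80.

>>> {"api": "arm_command", "payload": {"targets": [[1,[0.05,-0.01,-0.04],[0,0,0]],[1,[0.15,-0.017,-0.0755],[0,0,0]],[1,[0.25,-0.017,-0.0755],[0,0,0]],[1,[0.32,-0.017,-0.0755],[0,0,0]],[1,[0.345,-0.017,-0.0755],[0,0,0]],[1,[0.345,-0.017,-0.0755],[0,0,0]],[1,[0.345,-0.017,-0.0755],[0,0,0]]]}}

```text
time_s: 2.55
position: [493.7, -137.2, 81.4]
orientation: [[0.001, 0.347, -0.938], [-0.0, -0.938, -0.347], [-1.0, 0.0, -0.001]]
contact_force: [0.0, 0.3, 1.2]
opening: 0.9
```

```bash
cat >> h.py <<'E'
t=np.array([556.59,-98.39]); c,s_=np.cos(np.radians(-10.72)),np.sin(np.radians(-10.72)); RR=np.array([[c,-s_],[s_,c]])
def rim(s):  # arc length from green -> world xy
    y=-51+s
    if y<=55: p=[-55,y]
    else:
        a=(y-55)/55; p=[-55*np.cos(a),55+55*np.sin(a)]
    return RR@p+t
E
python3 - <<'E'
from h import *
s=manip.state(); print(s['time_s'],s['position'].round(2),s['contact_force'].round(2)); print(s['orientation'].round(4))
print([rim(k*68).round(1) for k in range(5)]); print(to([*rim(0),80]).round(4))
E
```

```text
2.55 [ 493.74 -137.18   81.43] [0.04 0.26 1.23]
[[ 6.000e-04  3.470e-01 -9.379e-01]
 [-1.000e-04 -9.379e-01 -3.470e-01]
 [-1.000e+00  3.000e-04 -6.000e-04]]
[array([ 493.1, -138.3]), array([505.7, -71.5]), array([525.9,  -7.6]), array([588.1,   6.3]), array([621.7, -47.9])]
[0.0072 0.0039 0.0051]
```

>>> {"api": "arm_command", "payload": {"targets": [[1,[0.01,0.004,0.005],[0,0,0]],[1,[0.02,0.004,0.005],[0,0,0]],[1,[0.03,0.004,0.005],[0,0,0]],[1,[0.038,0.004,0.005],[0,0,0]],[1,[0.044,0.004,0.005],[0,0,0]],[1,[0.048,0.004,0.005],[0,0,0]],[1,[0.05,0.004,0.005],[0,0,0]],[1,[0.05,0.004,0.005],[0,0,0]],[1,[0.05,0.004,0.005],[0,0,0]]]}}

```text
time_s: 3.45
position: [492.8, -138.0, 71.1]
orientation: [[0.0, 0.347, -0.938], [-0.0, -0.938, -0.347], [-1.0, 0.0, -0.0]]
contact_force: [-1.1, -0.5, 5.3]
opening: 0.4
```

```bash
cat >> h.py <<'E'
def seg(s0,s1,z,n=10):
    for k in range(1,n+1): print([round(float(v),3) for v in to([*rim(s0+(s1-s0)*k/n),z])])
E
python3 - <<'E'
from h import *
s=manip.state(); print(s['position'].round(2),s['contact_force'].round(2)); seg(0,68,69)
E
```

```text
[ 492.84 -138.04   71.06] [-1.1  -0.5   5.32]
[0.01, -0.028, -0.018]
[0.01, -0.057, -0.036]
[0.01, -0.086, -0.053]
[0.01, -0.115, -0.071]
[0.01, -0.144, -0.088]
[0.01, -0.173, -0.106]
[0.01, -0.202, -0.123]
[0.01, -0.232, -0.141]
[0.01, -0.261, -0.158]
[0.01, -0.29, -0.176]
```

Contact with green is about 5.3 N with the plate sunk about 2.4 mm. Next is the run to the first blue dot.

>>> {"api": "arm_command", "payload": {"targets": [[1,[0.004,-0.028,-0.018],[0,0,0]],[1,[0.01,-0.057,-0.036],[0,0,0]],[1,[0.01,-0.086,-0.053],[0,0,0]],[1,[0.01,-0.115,-0.071],[0,0,0]],[1,[0.01,-0.144,-0.088],[0,0,0]],[1,[0.01,-0.155,-0.095],[0,0,0]],[1,[0.01,-0.173,-0.106],[0,0,0]],[1,[0.01,-0.202,-0.123],[0,0,0]],[1,[0.01,-0.232,-0.141],[0,0,0]],[1,[0.01,-0.261,-0.158],[0,0,0]],[1,[0.01,-0.29,-0.176],[0,0,0]],[1,[0.01,-0.29,-0.176],[0,0,0]]]}}

```text
time_s: 4.65
position: [506.2, -71.1, 69.3]
orientation: [[0.001, 0.348, -0.938], [-0.0, -0.938, -0.348], [-1.0, 0.001, -0.001]]
contact_force: [0.1, 0.7, 6.2]
opening: 0.2
```

```bash
python3 - <<'E'
from h import *
s=manip.state(); im=manip.read_camera("wrist"); cv2.imwrite("pics/w1.png",cv2.resize(im[0:330,130:530,::-1],None,fx=1.8,fy=1.8)); print(s['position'].round(2),s['contact_force'].round(2)); seg(68,136,69.3)
E
```

```text
[506.24 -71.07  69.29] [0.1  0.72 6.22]
[-0.0, -0.028, -0.014]
[-0.0, -0.057, -0.032]
[-0.0, -0.087, -0.05]
[-0.0, -0.116, -0.067]
[-0.0, -0.145, -0.085]
[-0.0, -0.174, -0.102]
[-0.0, -0.201, -0.123]
[-0.0, -0.225, -0.147]
[0.0, -0.246, -0.174]
[0.0, -0.264, -0.203]
```

View pics/w1.png

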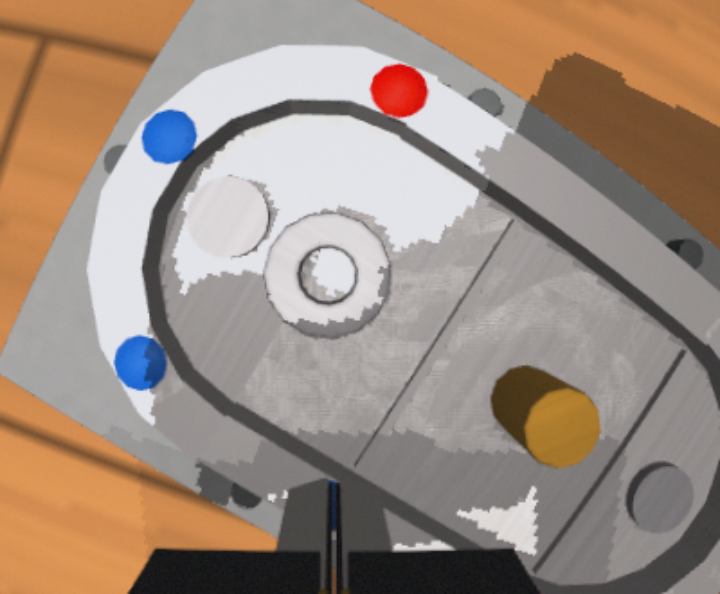

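The crop shows the fingertips on the rim at (333,490), with blue just visible between the shut fingers. The next blue dots are at (140,362) and (168,136), red is at (399,90), and the bush and bearing are in place. I'll continue.

>>> {"api": "arm_command", "payload": {"targets": [[1,[0,-0.028,-0.014],[0,0,0]],[1,[0,-0.057,-0.032],[0,0,0]],[1,[0,-0.087,-0.05],[0,0,0]],[1,[0,-0.116,-0.067],[0,0,0]],[1,[0,-0.145,-0.085],[0,0,0]],[1,[0,-0.155,-0.091],[0,0,0]],[1,[0,-0.174,-0.102],[0,0,0]],[1,[0,-0.201,-0.123],[0,0,0]],[1,[0,-0.225,-0.147],[0,0,0]],[1,[0,-0.246,-0.174],[0,0,0]],[1,[0,-0.264,-0.203],[0,0,0]],[1,[0,-0.264,-0.203],[0,0,0]]]}}

```text
time_s: 5.9
position: [525.9, -7.4, 69.1]
orientation: [[0.001, 0.348, -0.938], [-0.0, -0.938, -0.348], [-1.0, 0.0, -0.0]]
contact_force: [0.3, 1.4, 7.5]
opening: 0.5
```

```bash
python3 - <<'E'
from h import *
s=manip.state(); print(s['position'].round(2),s['contact_force'].round(2)); seg(136,204,69.3)
E
```

```text
[525.89  -7.4   69.14] [0.29 1.4  7.5 ]
[-0.001, -0.013, -0.031]
[-0.001, -0.023, -0.063]
[-0.001, -0.029, -0.097]
[-0.001, -0.031, -0.131]
[-0.001, -0.028, -0.165]
[-0.001, -0.021, -0.198]
[-0.001, -0.011, -0.23]
[-0.001, 0.004, -0.261]
[-0.001, 0.022, -0.29]
[-0.001, 0.044, -0.316]
```

>>> {"api": "arm_command", "payload": {"targets": [[1,[-0.001,-0.013,-0.031],[0,0,0]],[1,[-0.001,-0.023,-0.063],[0,0,0]],[1,[-0.001,-0.029,-0.097],[0,0,0]],[1,[-0.001,-0.031,-0.131],[0,0,0]],[1,[-0.001,-0.028,-0.165],[0,0,0]],[1,[-0.001,-0.026,-0.178],[0,0,0]],[1,[-0.001,-0.021,-0.198],[0,0,0]],[1,[-0.001,-0.011,-0.23],[0,0,0]],[1,[-0.001,0.004,-0.261],[0,0,0]],[1,[-0.001,0.022,-0.29],[0,0,0]],[1,[-0.001,0.044,-0.316],[0,0,0]],[1,[-0.001,0.044,-0.316],[0,0,0]]]}}

```text
time_s: 7.1
position: [588.3, 6.1, 69.2]
orientation: [[0.0, 0.347, -0.938], [0.0, -0.938, -0.347], [-1.0, -0.0, -0.0]]
contact_force: [0.1, -0.3, 7.3]
opening: 0.6
```

```bash
python3 - <<'E'
from h import *
s=manip.state(); print(s['position'].round(2),s['contact_force'].round(2)); seg(204,272,69.3)
im=manip.read_camera("wrist"); cv2.imwrite("pics/w2.png",cv2.resize(im[60:390,130:530,::-1],None,fx=1.8,fy=1.8))
E
```

```text
[588.29   6.13  69.21] [ 0.05 -0.33  7.26]
[-0.0, 0.023, -0.023]
[-0.0, 0.051, -0.043]
[-0.0, 0.081, -0.06]
[-0.0, 0.112, -0.072]
[-0.0, 0.145, -0.081]
[-0.0, 0.178, -0.086]
[-0.0, 0.212, -0.086]
[-0.001, 0.246, -0.083]
[-0.001, 0.279, -0.075]
[-0.001, 0.311, -0.063]
```

View pics/w2.png

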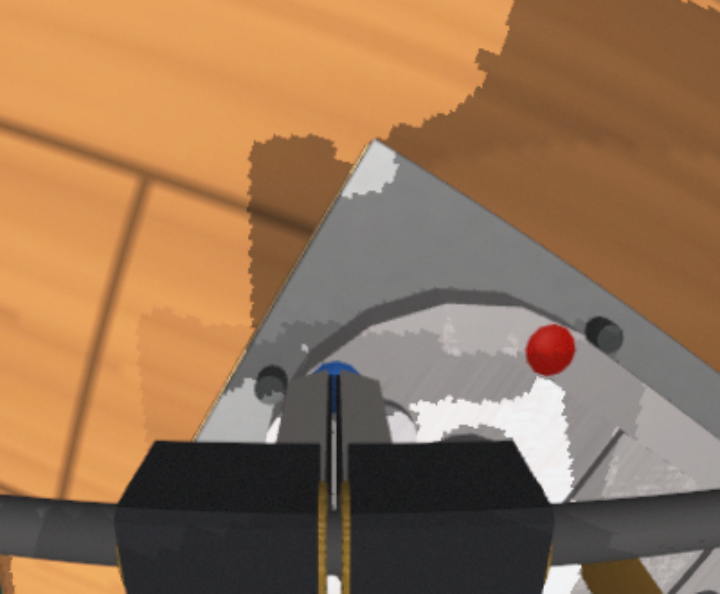

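The fingertips are on the third blue dot, its edge visible at (335,368), and red is ahead at (550,350). Now the last stretch.

>>> {"api": "arm_command", "payload": {"targets": [[1,[0,0.023,-0.023],[0,0,0]],[1,[0,0.051,-0.043],[0,0,0]],[1,[0,0.081,-0.06],[0,0,0]],[1,[0,0.112,-0.072],[0,0,0]],[1,[0,0.145,-0.081],[0,0,0]],[1,[0,0.158,-0.083],[0,0,0]],[1,[0,0.178,-0.086],[0,0,0]],[1,[0,0.212,-0.086],[0,0,0]],[1,[0,0.246,-0.083],[0,0,0]],[1,[0,0.279,-0.075],[0,0,0]],[1,[0,0.311,-0.063],[0,0,0]],[1,[0,0.311,-0.063],[0,0,0]]]}}

```text
time_s: 8.35
position: [621.7, -48.0, 69.5]
orientation: [[0.001, 0.347, -0.938], [0.001, -0.938, -0.347], [-1.0, -0.0, -0.001]]
contact_force: [-0.7, -1.4, 6.4]
opening: 0.4
```

>>> {"api": "arm_command", "payload": {"targets": [[1,[0,0,0],[0,0,0]],[1,[0,0,0],[0,0,0]],[1,[0,0,0],[0,0,0]],[1,[0,0,0],[0,0,0]]]}}

```text
time_s: 8.75
position: [621.7, -48.1, 69.5]
orientation: [[0.001, 0.347, -0.938], [-0.0, -0.938, -0.347], [-1.0, 0.0, -0.001]]
contact_force: [0.6, -0.2, 6.5]
opening: 0.7
```

```bash
python3 - <<'E'
from h import *
s=manip.state(); print(s['time_s'],s['position'].round(2),s['contact_force'].round(2),rim(272))
a=manip.read_camera("wrist")[60:390,130:530,::-1]; b=manip.read_camera("top")[:,:,::-1]
cv2.imwrite("pics/t3.png",b); cv2.imwrite("pics/w3.png",np.vstack([cv2.resize(a,(480,300)),cv2.resize(b[130:320,180:484],(480,300))]))
E
```

```text
8.75 [621.71 -48.05  69.55] [ 0.63 -0.23  6.46] [621.70901968 -47.85036176]
```

View pics/w3.png

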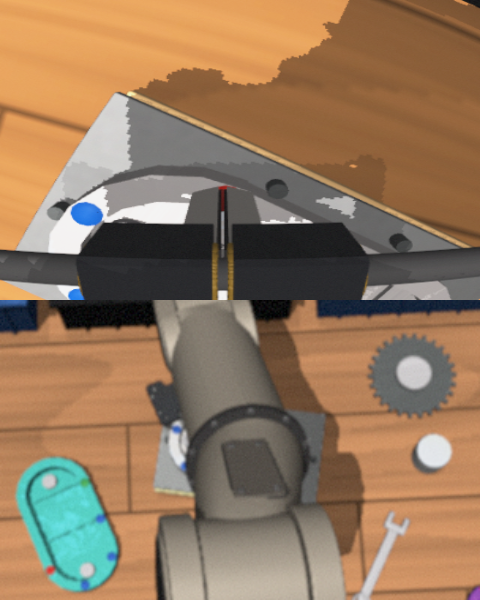

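The fingertips rest on red, visible between them at (223,187), with about 6.5 N and the cradle sunk about 4 mm. The parts in view have not moved. Handing in.

```bash
python3 -c "
from cell import manip
print(manip.hand_in())"
```

```text
the job is handed in; nothing more can be done
None
```

I ran the shut fingertips from the green dot over the three blue dots to the red dot and handed the job in at about 8.8 s, with the fingertips resting on red.

- **Locating the cover:** I chose the large silver cover in the cradle. The top and wrist camera fits agreed to about 1 mm.
- **Pressing force:** the readings taken at the five dots were 5.3 to 7.5 N. The tip height puts the cradle at roughly 2.4 to 4.4 mm sunk at those points, well under 12 mm. I didn't log the force between dots or read the cradle joint directly.
- **Final check:** the tip was within 0.3 mm of the computed red-dot position at 6.5 N. Red was visible between the shut fingers.
- **Other parts:** the sprocket, piston and wrench showed no movement in the last picture. The bearing and bush were in place in the picture taken at the first blue dot, but the arm hid them at the end. The tin and barrel were never near the arm and were outside the last crop.

No checks disagreed, and hand-in reported no verdict.

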